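Snap the front ring onto a camera lens and keep it pressed

ROBOT

A 6-joint arm with a two-finger parallel gripper is mounted at the origin on the work surface. World frame = base frame: x ahead of the robot, y to its left, z up, the work surface at z = 0. Lengths are in mm, angles in rad, forces in N, time in s.
With the tool pointing down it reaches from about 425 to 950 mm from the base axis. Payload 14.7 kg.
Tool frame: the origin (TCP) lies at the very end of the fingers, on their centre line; the grasp point (between the pads) lies 19 mm behind it; z points along the fingers, x is the direction in which the jaws open and shut, and the axes are right-handed (so a half turn about z gives the same grasp; the last joint's range is limited). The gripper opens to 85 mm and grips with 20 to 120 N. Pads are 22 mm wide; open, the fingers measure 114 mm over their backs; the gripper's body (76 mm by 85 mm) begins 54 mm behind the grasp point. The pads swing forward as they close: fully open they stand 13 mm farther back than shut.
Start: joints at [1.273, 0.48, 1.596, -0, 1.065, -0.047], TCP at [161.292, 629.664, 231.297] pointing down, gripper open.
Joint ranges: [-2.75, 2.75], [-0.82, 2.05], [0.23, 2.67], [-1.56, 4.7], [0.09, 2.69], [-2.92, 2.92]. Speed limits (rad/s): [1.89, 1.89, 2.39, 3.01, 3.01, 3.01].

INTERFACE

Orientations are given as a 3x3 rotation matrix whose columns are the frame's x, y, z axes.
In Python, from cell import get_obs, grab_frame, camera_model, job_done, regions_of gives the robot as it stands. The module is installed in compiled form; this text tells all that it offers.
- The arm moves only by the tool play_rows, never from a script. Its argument "series" is a list of rows, each an object with "grip": the opening, from 0 (shut) to 1 (fully open); "slide": the shift along the tool's x, y, z in m, a list of three; "spin": the turn about the tool's z in degrees. A call has exactly 5 rows; each row is the pose to reach, as a shift and turn from the pose measured when the call began, along the tool's axes at that moment; what a row does not reach only later rows make up. A row lasts 1/10 s, in which the tool goes at most 50 mm and 8.59 degrees, less where a joint would pass 70% of its speed; a pose out of reach is approached as far as the arm can. A call with a gripper value outside its range is refused whole. The fingers move at their own pace and stop on an object; "squeeze" is the grip in N (left out, the last holds). Time passes only in rows, so rows that repeat a pose let the fingers close, or fill a call up. It gives the time, the measured TCP pose, the force and the opening at its end, in the units of the state.
- get_obs(): the state, without advancing time (a new reading comes with each control period).
- grab_frame(name): name is "side" or "top"; returns (picture, depth): 480x640x3 uint8, red, green, blue; 480x640 float32, mm along the optical axis (not along the pixel's ray), 0 where there is no reading.
- camera_model(name): a dict with "fx", "fy", "cx", "cy" (pixels), "k1" (the pictures are not rectified: a ray, as slopes to the right and down, at radius r is drawn at 1 + k1 r^2 times it, then the intrinsics apply), "world_from_camera" (4x4, takes a point from camera to world coordinates). Camera axes: x right, y down, z forward; pixel columns grow to the right and rows downward; lengths in mm; the calibration is good to about 2 mm. A picture is of the moment at which its call begins. camera_model takes no time and is no camera call.
- job_done(): hands the job in, once; it reports no verdict.
Trained networks look in the newest picture that a camera, given by its name, has taken for a name from the list of things; names that differ only in an ending like _2 or _b are one class to them, and where a whole thing is asked for, a point or a joint stands for the part that bears it (a point fixed in the world has none). Each returns a list of dicts, best first, with "p" (0 to 1); they miss things now and then, are a little off and sometimes report something else, mostly with a low value. They report only what shows in the picture. A call takes as long as a camera call. They do not tell look-alikes from the thing itself.
- regions_of(camera, name): "mask" (480x640 bool, what is visible of it) and "position" ([column, row] in pixels, amid what is visible of it).
The state is a dict: "clock": time; "joints": joint angles; "qvel": joint speeds; "effort": joint torques, N m; "eef_pos": TCP position; "tool_rot": TCP orientation; "force": force on the tool from outside, world axes, zero at the start; "ft_torque": the same for the moment, N m; "gripper_width": opening from 0.0 (shut) to 1.0 (fully open).
Only numpy, scipy, OpenCV 4.12 (cv2) and the standard library are available. Lean on these libraries where they do the work, as an engineer would, in place of code of your own. Each camera call takes 0.05 s, during which the arm holds its last target. There are 200 camera calls.

TASK

Refit the front ring of the camera lens: pick up the loose tall black ring by its outside, set it squarely over the neck of the lens that stands in the three-jaw holder and press it straight down past its click until it is fully home, flush all round. Then keep firm finger pressure on it, around 10 N, and finish like that, still gripping the ring and pressing it down. Do not touch the front glass with the fingers, and leave the lens cap, the small mount ring and the screwdriver where they lie.

Things in the scene. Friction and masses are not known exactly. Their poses are not given: they have to be found in the camera images.
- front_ring: The part to fit: loose tall black ring, thin bright line round its foot; 66 mm outside, 20 mm high, wall 3 mm, 28 to 56 g. Stiff: 40 N grip is fine. Lies foot down on the bench; it, cap and mount ring swap places. Origin: centre of its underside; z: its axis, up. Round: goes on at any turn. Inside its foot a snap lip, bore 54.4 mm, 2.5 mm high; above it the bore is 60 mm, open on top.
- lens: Black zoom lens held upright in a three-jaw holder fixed to the bench (round aluminium base 124 mm across; jaws and screws within 70 mm of the axis, below 45 mm). It cannot move. Origin: on the bench, on the lens axis; z up. Widest 71 mm, up to 66 mm high; then a 64 mm barrel up to a flat shoulder at 90 mm, the ring's seat; above it the neck, 51.4 mm across, up to 103.5 mm, its top edge chamfered.
- lens_seat (a point): Centre of the flat shoulder on which the ring's underside must rest, on the lens axis, 90 mm above the bench; z up.
- catch_crests (a point): On the lens axis, 5 mm above the seat: level of the crests of three sprung grey catches on the neck, 58.4 mm across. Pressing down, the ring's foot meets them about 7 mm above the seat; force climbs to about 9 to 15 N at 4 to 5 mm, then drops suddenly as the lip passes the crests (the catches even pull the ring down) to nothing by about 0.5 mm, where the foot meets the hard seat.
- front_glass: Slightly domed front glass in the top of the neck, 40 mm across, crown 107 mm above the bench (3 mm below the top of the ring when that is home). Fingers must not touch it. Origin as the lens: on the bench, on the lens axis.
- lens_cap: Bystander: flat black lens cap, closed disc 58 mm across, 9 mm high, loose. Origin: centre of its underside.
- mount_ring: Bystander: small low bare steel ring, 54 mm outside, 42 mm inside, 6 mm high, loose. Origin: centre of its underside.
- screwdriver: Bystander: screwdriver 150 mm long lying on the bench along its own x axis, handle to -x, loose. Origin: underside near its middle.
Things that resemble listed ones, but are neither listed nor needed, are in the scene too. Leave any blue or pink look-alike of the front_ring alone.

How it is judged (in metres and radians):
On the way, in this order (a step that is already met when the one before it is completed fails the run):
1. the ring is set squarely over the neck, not yet snapped on (horizontal distance between front_ring and lens_seat below 0.004 m and z of front_ring in the frame of lens_seat between 0.002 and 0.0125 m and angle between front_ring's own z axis and vertical below 0.15 rad), for 0.04 s.
2. the ring has snapped past the catches, flush all round (horizontal distance between front_ring and lens_seat below 0.003 m and z of front_ring in the frame of lens_seat below 0.0015 m and angle between front_ring's own z axis and vertical below 0.035 rad), for 0.1 s.
At the end, for the whole second after the job is handed in: The ring is home on the lens: its underside within 1.5 mm of the seat, within 3 mm of the lens axis, tilted less than 0.035 rad; the fingers still hold it and press it on the lens with 4 to 35 N through the last second; the lens cap, mount ring and screwdriver lie within 30 mm of where they were (all of step 2 and contact force between front_ring and lens between 4 and 35 N and contact force between the fingers and front_ring above 2 N and distance of each of lens_cap, mount_ring, screwdriver from where it was at the start of the episode below 0.03 m); the arm keeps its last pose, push and grip.
It fails at once if the fingers touch the front glass (contact force between the fingers and front_glass above 0.5 N).
It fails at once if the lens cap is knocked away (distance of lens_cap from where it was at the start of the episode above 0.03 m).
It fails at once if the mount ring is knocked away (distance of mount_ring from where it was at the start of the episode above 0.03 m).
It fails at once if the screwdriver is knocked away (distance of screwdriver from where it was at the start of the episode above 0.03 m).
It also fails if it takes over 45 s, if anything falls off the work surface, if the arm or the gripper's body presses on something with over 40 N, if the wrist force passes 120 N, or if a joint passes its speed limit or range.

## Working session

There is one attempt and no reset: what is moved stays moved. The work goes in short steps, Python scripts to look and compute and a tool call to move; the robot and the scene stay as the last step left them, time stands still between calls to the robot, and variables do not carry over. Pictures are saved under pics/ and viewed, about 8 in all and at most 12, crops included, and the job is handed in when it is done.

Besides the shell and the picture viewer there is one more tool, called as name(argument=value, ...), one argument or row to a line, values as JSON. play_rows: Moves the arm, as the interface text tells. Its arguments: {"type":"object","properties":{"series":{"type":"array","items":{"type":"object","properties":{"grip":{"type":"number"},"slide":{"type":"array","items":{"type":"number"}},"spin":{"type":"number"}}}},"squeeze":{"type":"number"}},"required":["series"]}

```bash
mkdir -p pics
cat > h.py <<'E'
import numpy as np, cv2
from cell import *
def save(n,im): cv2.imwrite('pics/'+n,cv2.cvtColor(im,cv2.COLOR_RGB2BGR))
def cloud(cam,depth):
    m=camera_model(cam); v,u=np.mgrid[0:480,0:640]
    xd=(u-m['cx'])/m['fx']; yd=(v-m['cy'])/m['fy']
    x,y=xd.copy(),yd.copy()
    for _ in range(8):
        s=1+m['k1']*(x*x+y*y); x,y=xd/s,yd/s
    P=np.stack([x*depth,y*depth,depth],-1)
    T=np.array(m['world_from_camera'])
    W=P@T[:3,:3].T+T[:3,3]; W[depth<=0]=np.nan
    return W
E
python3 - <<'E'
from h import *
o=get_obs(); print(o)
for c in('top','side'):
    im,d=grab_frame(c); save(c+'0.png',im); W=cloud(c,d); np.savez(c+'0.npz',im=im,W=W)
    print(c,np.round(np.array(camera_model(c)['world_from_camera']),2).tolist())
    for n in('front_ring','lens','lens_cap','mount_ring','screwdriver'):
        for r in regions_of(c,n):
            p=W[r['mask']]; print(n,round(r['p'],2),np.round(r['position']),r['mask'].sum(),np.round(np.nanmedian(p,0)),np.round(np.nanpercentile(p,[2,98],axis=0)).tolist())
E
```

```text
{'clock': 0.0, 'joints': array([ 1.27340465e+00,  4.80871715e-01,  1.59684893e+00,  7.24270812e-06,
        1.06510968e+00, -4.65737617e-02]), 'qvel': array([-1.34976120e-03,  7.48938887e-05, -7.26112176e-04, -2.96683650e-04,
       -2.76541527e-04,  1.02371777e-03]), 'effort': array([ 2.03835487e-03, -9.50616646e+01, -4.30215919e+01,  3.53808155e-04,
        1.12951270e-02,  2.08048925e-05]), 'eef_pos': array([161.16956225, 629.28326752, 230.6558143 ]), 'tool_rot': array([[ 2.48199540e-01,  9.68708858e-01, -3.68728366e-04],
       [ 9.68708140e-01, -2.48199806e-01, -1.18148161e-03],
       [-1.23603001e-03, -6.39469781e-05, -9.99999234e-01]]), 'force': array([-0.11407608,  0.07472436, -0.32024754]), 'ft_torque': array([ 0.00591367, -0.01880761, -0.02846394]), 'gripper_width': 0.9988158341406419}
top [[0.02, -0.99, 0.13, 363.87], [-1.0, -0.03, -0.01, -43.21], [0.02, -0.13, -0.99, 1108.52], [0.0, 0.0, 0.0, 1.0]]
front_ring 0.96 [264. 314.] 297 [356.  27.  18.] [[320.0, -14.0, -0.0], [382.0, 49.0, 24.0]]
front_ring 0.88 [329. 326.] 213 [360. -83.  18.] [[341.0, -115.0, -1.0], [401.0, -
[... 951 characters left out ...]
.0, -215.0, 0.0], [431.0, -150.0, 20.0]]
front_ring 0.7 [403. 295.] 725 [372. -86.  11.] [[339.0, -114.0, 1.0], [402.0, -50.0, 20.0]]
front_ring 0.65 [373. 347.] 805 [346.  23.  11.] [[316.0, -11.0, 2.0], [379.0, 52.0, 21.0]]
front_ring 0.64 [350. 271.] 689 [480. -67.  11.] [[447.0, -97.0, 0.0], [511.0, -33.0, 20.0]]
lens 0.66 [257. 320.] 4936 [478. 147.  36.] [[441.0, 75.0, 5.0], [554.0, 187.0, 106.0]]
lens_cap 0.73 [399. 226.] 388 [ 514. -271.    8.] [[490.0, -305.0, -0.0], [545.0, -247.0, 11.0]]
mount_ring 0.48 [324. 235.] 133 [ 611. -125.    5.] [[592.0, -153.0, 0.0], [641.0, -104.0, 7.0]]
screwdriver 0.87 [366. 197.] 369 [ 643. -305.   18.] [[606.0, -338.0, -0.0], [723.0, -298.0, 26.0]]
```

View pics/top0.png

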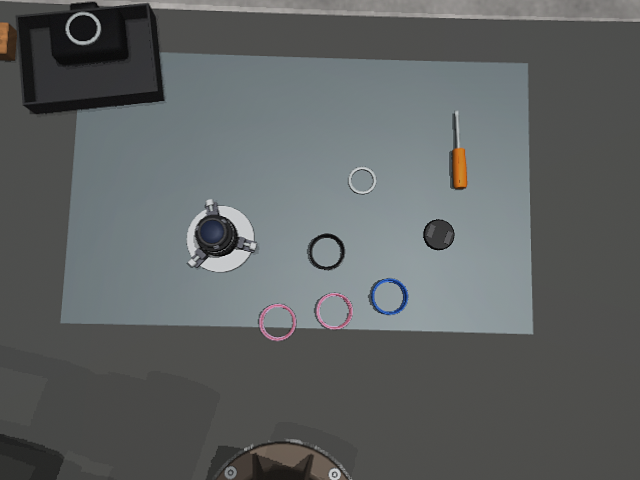

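View pics/side0.png

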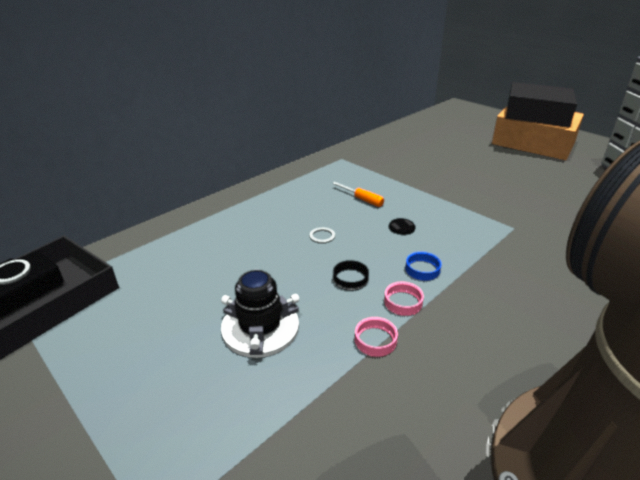

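```bash
cat >> h.py <<'E'
from scipy.optimize import least_squares
def fitc(P,R=None,c0=None):
    P=P[np.isfinite(P).all(1)]; c0=P[:,:2].mean(0) if c0 is None else c0
    f=lambda q: np.hypot(P[:,0]-q[0],P[:,1]-q[1])-(R if R else q[2])
    s=least_squares(f,[*c0]+([] if R else [30.]),loss='soft_l1',f_scale=1.)
    return np.round(s.x,2),len(P),round(float(np.median(np.abs(s.fun))),2)
E
python3 - <<'E'
from h import *
out=[]
for c,uv in(('top',(326,252)),('side',(350,274))):
    D=np.load(c+'0.npz'); im,W=D['im'],D['W']
    u,v=uv; out.append(cv2.resize(im[v-30:v+30,u-30:u+30],(390,390),interpolation=cv2.INTER_CUBIC))
    X,Y,Z=W[...,0],W[...,1],W[...,2]
    rr=np.hypot(X-481,Y+66)
    dark=im.max(2)<70
    for lo,hi in((5,15),(15,19),(17,24)):
        m=(rr<45)&(Z>lo)&(Z<hi); print(c,'ring',lo,hi,fitc(W[m]) if m.sum()>20 else m.sum(), np.nanpercentile(Z[m],[5,50,95]) if m.any() else '')
    m=(rr<45)&dark; print(c,'dark',fitc(W[m]))
    rl=np.hypot(X-500,Y-127)
    for lo,hi in((68,88),(87,93),(93,102),(102,104.5),(104.5,112)):
        m=(rl<50)&(Z>lo)&(Z<hi); print(c,'lens',lo,hi,fitc(W[m],c0=np.array([500,127])) if m.sum()>20 else m.sum(), np.round(np.nanmean(W[m],0),1))
    m=(rl<80)&(Z>5)&(Z<25); print('base z',np.nanmedian(Z[m]))
save('crop1.png',np.hstack(out))
E
```

```text
top ring 5 15 (array([479.38, -67.52,  30.99]), 101, 1.96) [ 5.0622601   6.13957025 14.53279304]
top ring 15 19 (array([480.66, -68.6 ,  30.71]), 63, 0.81) [16.01753006 17.99211066 18.85069175]
top ring 17 24 (array([480.87, -68.66,  31.26]), 179, 0.87) [17.40451002 20.07569691 23.0802907 ]
top dark (array([480.2 , -67.73,  30.54]), 337, 1.13)
top lens 68 88 (array([500.01, 128.54,  31.92]), 113, 0.39) [487.  112.8  78.4]
top lens 87 93 (array([500.4 , 129.31,  29.71]), 270, 1.4) [497.  124.   90.4]
top lens 93 102 (array([500.08, 129.16,  26.38]), 148, 1.98) [495.8 126.2  98. ]
top lens 102 104.5 (array([499.68, 128.77,  22.04]), 187, 2.31) [499.2 127.6 103.4]
top lens 104.5 112 (array([499.64, 128.86,  15.47]), 488, 4.43) [499.7 128.6 106.8]
base z 12.944851147388135
side ring 5 15 (array([479.31, -65.08,  31.6 ]), 290, 0.73) [ 5.58817417  9.95838021 14.36628237]
side ring 15 19 (array([479.31, -65.5 ,  31.5 ]), 144, 0.82) [15.27999106 17.19606944 18.8656812 ]
side ring 17 24 (array([479.53, -65.54,  31.7 ]), 163, 0.82) [17.19123677 19.012046   20.58072345]
side dark (array([479.27, -65.12,  31.47]), 568, 0.78)
side lens 68 88 (array([498.63, 131.04,  30.93]), 414, 0.4) [478.2 144.7  78.2]
side lens 87 93 (array([499.75, 130.5 ,  29.08]), 291, 1.98) [483.9 140.6  89.6]
side lens 93 102 (array([499.09, 131.1 ,  25.11]), 211, 0.76) [485.  141.4  98.2]
side lens 102 104.5 (array([499.82, 130.92,  21.25]), 263, 1.99) [495.  133.5 103.2]
side lens 104.5 112 (array([498.52, 132.04,  12.07]), 267, 3.25) [498.2 132.1 105.9]
base z 12.450854930371634
```

View pics/crop1.png

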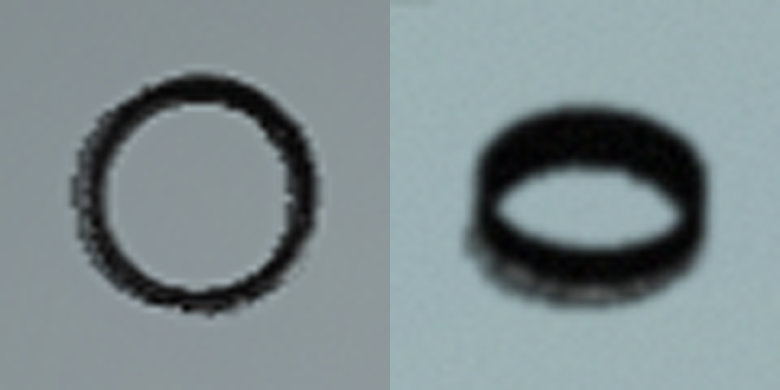

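Candidates (top picture): black ring (326,252), pink rings (277,322) and (334,311), blue ring (389,296), steel ring (362,180), cap (439,235), and a pale ring on the tray (83,28). I choose the black one. The side crop shows the tall wall with the bright line at the foot, so it lies foot down. It is at about (480,-67), and the lens is at about (499.5,130).

play_rows(
  series=[
    {"grip": 1, "slide": [-0.337, 0.415, 0], "spin": 0},
    {"grip": 1, "slide": [-0.337, 0.415, 0], "spin": 0},
    {"grip": 1, "slide": [-0.337, 0.415, 0], "spin": 0},
    {"grip": 1, "slide": [-0.337, 0.415, 0], "spin": 0},
    {"grip": 1, "slide": [-0.337, 0.415, 0], "spin": 0},
  ],
)

```text
clock: 1.1
eef_pos: [311.0, 427.2, 231.5]
tool_rot: [[0.248, 0.969, 0.0], [0.969, -0.248, 0.0], [0.0, 0.0, -1.0]]
force: [0.4, 0.5, 1.3]
gripper_width: 0.998
```

```bash
cat > go.py <<'E'
import sys; from h import *
o=get_obs(); R=o['tool_rot']; p=o['eef_pos']; t=np.array([float(a) for a in sys.argv[1:4]])
print('t',round(o['clock'],2),'p',np.round(p,1),'F',np.round(o['force'],1),'M',np.round(o['ft_torque'],2),'w',round(o['gripper_width'],3),'z',np.round(R[:,2],4),'xang',np.round(np.degrees(np.arctan2(R[1,0],R[0,0])),2),'j',np.round(o['joints'],2))
print('slide',np.round(R.T@(t-p)/1000,4))
E
python3 go.py 480 200 231
```

```text
t 1.1 p [311.  427.2 231.5] F [0.4 0.5 1.3] M [ 0.02 -0.06  0.06] w 0.998 z [ 4.e-04  4.e-04 -1.e+00] xang 75.66 j [ 0.88  0.31  1.87 -0.    0.96 -0.44]
slide [-0.1783  0.2201  0.0005]
```

play_rows(
  series=[
    {"grip": 1, "slide": [-0.178, 0.22, 0], "spin": 0},
    {"grip": 1, "slide": [-0.178, 0.22, 0], "spin": 0},
    {"grip": 1, "slide": [-0.178, 0.22, 0], "spin": 0},
    {"grip": 1, "slide": [-0.178, 0.22, 0], "spin": 0},
    {"grip": 1, "slide": [-0.178, 0.22, 0], "spin": 0},
  ],
)

```text
clock: 1.6
eef_pos: [460.3, 226.4, 231.7]
tool_rot: [[0.248, 0.969, 0.001], [0.969, -0.248, 0.001], [0.001, 0.001, -1.0]]
force: [1.6, 1.2, 0.1]
gripper_width: 1.0
```

```bash
python3 go.py 480 -67 200
```

```text
t 1.6 p [460.3 226.4 231.7] F [1.6 1.2 0.1] M [0.03 0.   0.  ] w 1.0 z [ 1.e-03  6.e-04 -1.e+00] xang 75.66 j [ 0.4   0.29  1.91  0.    0.95 -0.92]
slide [-0.2794  0.0917  0.0316]
```

play_rows(
  series=[
    {"grip": 1, "slide": [-0.279, 0.092, 0], "spin": 0},
    {"grip": 1, "slide": [-0.279, 0.092, 0], "spin": 0},
    {"grip": 1, "slide": [-0.279, 0.092, 0], "spin": 0},
    {"grip": 1, "slide": [-0.279, 0.092, 0], "spin": 0},
    {"grip": 1, "slide": [-0.279, 0.092, 0], "spin": 0},
  ],
)

```text
clock: 2.1
eef_pos: [477.0, -23.2, 231.8]
tool_rot: [[0.248, 0.969, 0.002], [0.969, -0.248, 0.001], [0.001, 0.001, -1.0]]
force: [1.8, 1.1, 1.2]
gripper_width: 0.998
```

```bash
python3 go.py 480 -67 60
```

```text
t 2.1 p [477.  -23.2 231.8] F [1.8 1.1 1.2] M [-0.04  0.02  0.06] w 0.998 z [ 1.7e-03  6.0e-04 -1.0e+00] xang 75.66 j [-0.11  0.24  1.98  0.    0.92 -1.43]
slide [-0.0419  0.0135  0.1718]
```

play_rows(
  series=[
    {"grip": 1, "slide": [-0.042, 0.0135, 0.03], "spin": 0},
    {"grip": 1, "slide": [-0.042, 0.0135, 0.07], "spin": 0},
    {"grip": 1, "slide": [-0.042, 0.0135, 0.11], "spin": 0},
    {"grip": 1, "slide": [-0.042, 0.0135, 0.15], "spin": 0},
    {"grip": 1, "slide": [-0.042, 0.0135, 0.17], "spin": 0},
  ],
)

```text
clock: 2.6
eef_pos: [478.6, -67.1, 59.2]
tool_rot: [[0.248, 0.969, -0.001], [0.969, -0.248, 0.001], [0.001, -0.001, -1.0]]
force: [1.0, -0.6, 0.5]
gripper_width: 1.001
```

```bash
python3 go.py 480 -67 2
python3 - <<'E'
from h import *
im,d=grab_frame('side'); save('s1.png',cv2.resize(im[170:350,250:450],(600,540)))
E
```

```text
t 2.6 p [478.6 -67.1  59.2] F [ 1.  -0.6  0.5] M [0.   0.02 0.02] w 1.001 z [-9.0e-04  1.2e-03 -1.0e+00] xang 75.63 j [-0.2   0.52  2.12  0.    0.51 -1.52]
slide [0.0004 0.0014 0.0572]
```

View pics/s1.png

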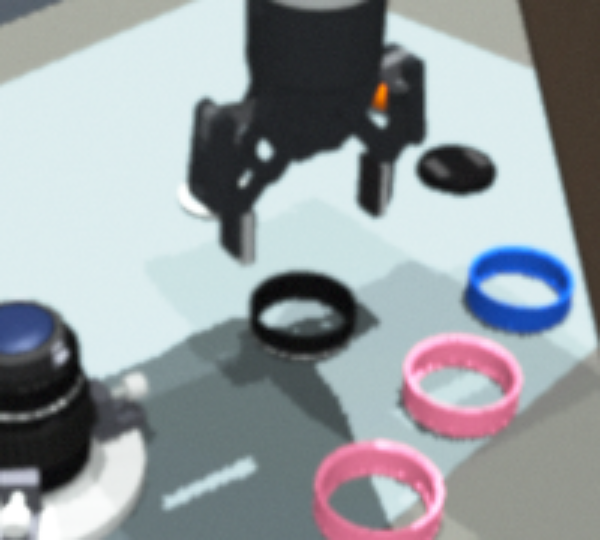

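Gripper straddles the black ring (crop pixel 303,315), roughly centred, with nothing else in the way. Going down.

play_rows(
  series=[
    {"grip": 1, "slide": [0, 0.0014, 0.02], "spin": 0},
    {"grip": 1, "slide": [0, 0.0014, 0.04], "spin": 0},
    {"grip": 1, "slide": [0, 0.0014, 0.053], "spin": 0},
    {"grip": 1, "slide": [0, 0.0014, 0.058], "spin": 0},
    {"grip": 1, "slide": [0, 0.0014, 0.058], "spin": 0},
  ],
)

```text
clock: 3.15
eef_pos: [479.0, -67.1, -0.3]
tool_rot: [[0.248, 0.969, -0.003], [0.969, -0.248, 0.002], [0.001, -0.004, -1.0]]
force: [-0.1, 0.2, 1.0]
gripper_width: 0.998
```

```bash
python3 go.py 480 -67 1
```

```text
t 3.15 p [ 4.79e+02 -6.71e+01 -3.00e-01] F [-0.1  0.2  1. ] M [-0.03  0.01 -0.03] w 0.998 z [-0.0034  0.0017 -1.    ] xang 75.64 j [-0.2   0.64  2.14  0.    0.37 -1.53]
slide [ 0.0004  0.001  -0.0013]
```

play_rows(
  series=[
    {"grip": 0.7, "slide": [0, 0.001, -0.001], "spin": 0},
    {"grip": 0.6, "slide": [0, 0.001, -0.001], "spin": 0},
    {"grip": 0.5, "slide": [0, 0.001, -0.001], "spin": 0},
    {"grip": 0.5, "slide": [0, 0.001, -0.001], "spin": 0},
    {"grip": 0.5, "slide": [0, 0.001, -0.001], "spin": 0},
  ],
  squeeze=40,
)

```text
clock: 3.65
eef_pos: [480.8, -67.5, 2.0]
tool_rot: [[0.248, 0.969, -0.001], [0.969, -0.248, 0.001], [0.001, -0.002, -1.0]]
force: [-0.7, 0.8, 10.2]
gripper_width: 0.751
```

```bash
python3 go.py 480 -67 1
```

```text
t 3.65 p [480.8 -67.5   2. ] F [-0.7  0.8 10.2] M [0.02 0.17 0.1 ] w 0.751 z [-0.0014  0.0012 -1.    ] xang 75.65 j [-0.2   0.63  2.13  0.    0.38 -1.53]
slide [ 0.0003 -0.0009  0.001 ]
```

play_rows(
  series=[
    {"grip": 0.5, "slide": [0, 0, 0], "spin": 0},
    {"grip": 0.5, "slide": [0, 0, -0.01], "spin": 0},
    {"grip": 0.5, "slide": [0, 0, -0.04], "spin": 0},
    {"grip": 0.5, "slide": [0, 0, -0.08], "spin": 0},
    {"grip": 0.5, "slide": [0, 0, -0.12], "spin": 0},
  ],
)

```text
clock: 4.15
eef_pos: [480.5, -67.6, 124.0]
tool_rot: [[0.248, 0.969, -0.002], [0.969, -0.248, 0.001], [0.001, -0.002, -1.0]]
force: [1.1, -0.2, -1.1]
gripper_width: 0.756
```

```bash
python3 go.py 499.5 129.5 160
python3 - <<'E'
from h import *
im,d=grab_frame('side'); save('s2.png',cv2.resize(im[120:320,250:450],(600,600)))
E
```

```text
t 4.15 p [480.5 -67.6 124. ] F [ 1.1 -0.2 -1.1] M [-0.03 -0.05  0.03] w 0.756 z [-0.0019  0.0013 -1.    ] xang 75.65 j [-0.2   0.41  2.07  0.    0.67 -1.52]
slide [ 0.1957 -0.0305 -0.0358]
```

View pics/s2.png

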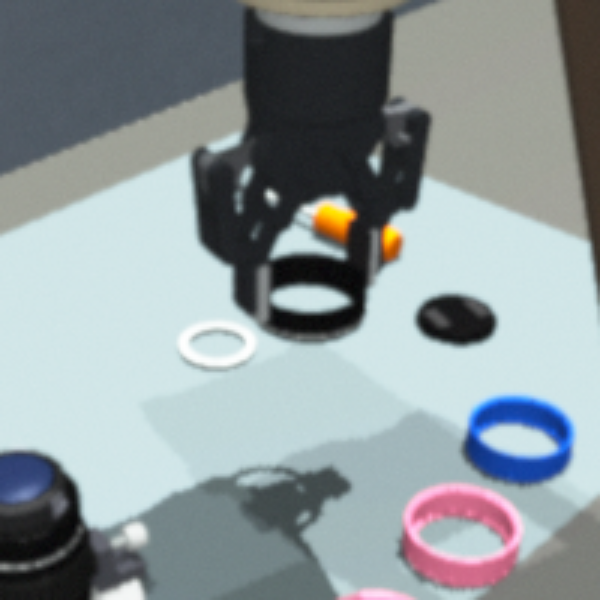

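Ring is held level in the jaws (crop pixel 312,297). The underside should be at TCP − 2 mm. Now over the lens.

play_rows(
  series=[
    {"grip": 0.5, "slide": [0.01, -0.001, -0.036], "spin": 0},
    {"grip": 0.5, "slide": [0.055, -0.008, -0.036], "spin": 0},
    {"grip": 0.5, "slide": [0.1, -0.015, -0.036], "spin": 0},
    {"grip": 0.5, "slide": [0.145, -0.022, -0.036], "spin": 0},
    {"grip": 0.5, "slide": [0.185, -0.029, -0.036], "spin": 0},
  ],
)

```text
clock: 4.7
eef_pos: [500.9, 120.3, 166.8]
tool_rot: [[0.248, 0.969, 0.006], [0.969, -0.248, 0.0], [0.002, 0.006, -1.0]]
force: [0.7, -1.3, -0.6]
gripper_width: 0.759
```

```bash
python3 go.py 499.5 129.5 130
```

```text
t 4.7 p [500.9 120.3 166.8] F [ 0.7 -1.3 -0.6] M [ 0.01 -0.03 -0.04] w 0.759 z [ 6.2e-03  2.0e-04 -1.0e+00] xang 75.65 j [ 0.18  0.37  1.97 -0.    0.79 -1.14]
slide [ 0.0085 -0.0038  0.0368]
```

play_rows(
  series=[
    {"grip": 0.5, "slide": [0.0085, -0.003, 0], "spin": 0},
    {"grip": 0.5, "slide": [0.0085, -0.003, 0.015], "spin": 0},
    {"grip": 0.5, "slide": [0.0085, -0.003, 0.03], "spin": 0},
    {"grip": 0.5, "slide": [0.0085, -0.003, 0.04], "spin": 0},
    {"grip": 0.5, "slide": [0.0085, -0.003, 0.04], "spin": 0},
  ],
)

```text
clock: 5.2
eef_pos: [499.5, 128.8, 126.2]
tool_rot: [[0.248, 0.969, 0.004], [0.969, -0.248, -0.0], [0.001, 0.004, -1.0]]
force: [-1.0, -0.5, -0.6]
gripper_width: 0.759
```

```bash
python3 go.py 499.5 129.5 125
python3 - <<'E'
from h import *
a=[]
for c,uv in(('side',(257,290)),('top',(220,240))):
    im,d=grab_frame(c); W=cloud(c,d); np.savez(c+'1.npz',im=im,W=W)
    u,v=uv; a.append(cv2.resize(im[v-65:v+65,u-65:u+65],(400,400),interpolation=cv2.INTER_CUBIC))
    print(get_obs()['eef_pos'])
    for r in regions_of(c,'front_ring'):
        p=W[r['mask']]; print(c,round(r['p'],2),np.round(r['position']),r['mask'].sum(),np.round(np.nanpercentile(p,[2,50,98],axis=0),1).tolist())
        if abs(r['position'][0]-uv[0])<40: np.save(c+'mask.npy',r['mask'])
save('a1.png',np.hstack(a))
E
```

```text
t 5.2 p [499.5 128.8 126.2] F [-1.  -0.5 -0.6] M [-0.02  0.01  0.04] w 0.759 z [ 4.5e-03 -1.0e-04 -1.0e+00] xang 75.63 j [ 0.19  0.43  2.01 -0.    0.7  -1.12]
slide [ 0.0007 -0.0002  0.0012]
[499.98155357 128.86645452 126.78586989]
side 0.91 [428. 259.] 655 [[367.4, -214.3, -0.0], [399.9, -183.7, 10.5], [430.8, -150.2, 20.6]]
side 0.87 [376. 327.] 858 [[316.4, -11.4, 1.1], [348.7, 20.3, 12.0], [379.5, 52.3, 21.1]]
side 0.66 [407. 293.] 679 [[338.9, -113.4, 0.5], [370.2, -84.7, 10.9], [401.7, -49.6, 20.3]]
side 0.62 [253. 258.] 1010 [[465.9, 100.2, 124.5], [496.4, 128.9, 134.8], [529.9, 163.0, 144.2]]
[500.61033705 129.06225382 127.41463242]
top 0.8 [292. 322.] 398 [[319.1, -15.7, -1.4], [348.9, 10.8, 14.8], [381.6, 48.3, 23.9]]
top 0.73 [348. 308.] 356 [[341.6, -116.8, -0.9], [374.4, -89.2, 17.9], [404.0, -53.5, 23.3]]
top 0.71 [399. 306.] 316 [[370.5, -215.4, 0.0], [398.7, -188.2, 17.7], [432.3, -152.9, 22.9]]
```

View pics/a1.png

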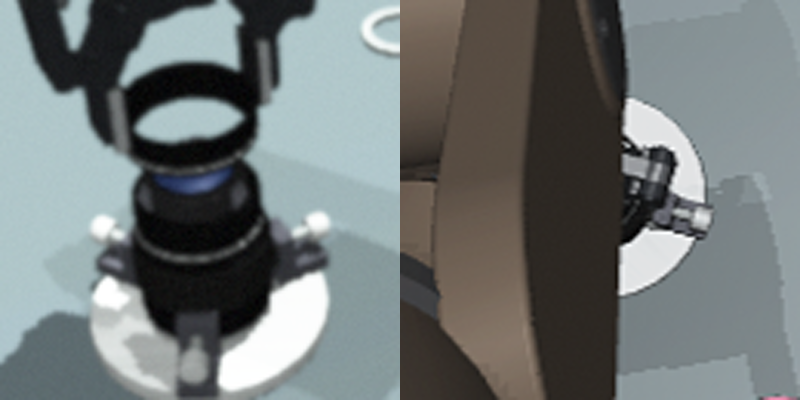

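```bash
python3 - <<'E'
from h import *
D=np.load('side1.npz'); W=D['W']; m=np.load('sidemask.npy'); P=W[m]; P=P[np.isfinite(P).all(1)]
from itertools import product
def two(P,R1,R2,c0):  # each point lies on the outer or inner wall
    f=lambda q:(lambda r: np.where(abs(r-R1)<abs(r-R2),r-R1,r-R2))(np.hypot(P[:,0]-q[0],P[:,1]-q[1]))
    s=least_squares(f,c0,loss='soft_l1',f_scale=.7); return np.round(s.x,2),len(P),round(np.median(abs(s.fun)),2)
print('ring',two(P,33,30,[498,130]),fitc(P))
for lo,hi in((125,130),(130,135),(135,140),(140,145)):
    s=P[(P[:,2]>lo)&(P[:,2]<hi)]; print(lo,two(s,33,30,[498,130]))
# near (camera facing) outer wall only
n=P[(P[:,:2]-[498,130])@[-.7,.7]>8]; print('near',fitc(n,33,[498,130]),'z',np.percentile(n[:,2],[1,99]))
f=P[(P[:,:2]-[498,130])@[-.7,.7]<-8]; print('far',fitc(f,30,[498,130]))
D=np.load('side0.npz'); W=D['W'];X,Y,Z=W[...,0],W[...,1],W[...,2]; rl=np.hypot(X-499,Y-131)
for lo,hi,R in((68,88,32),(73,88,32),(97,102,25.7)):
    q=W[(rl<38)&(Z>lo)&(Z<hi)]; print('lens',lo,fitc(q,R,np.array([499,131])))
rr=np.hypot(X-480,Y+66)
q=W[(rr<40)&(Z>4)&(Z<22)]; print('bench ring',two(q,33,30,[480,-66])); n=q[(q[:,:2]-[480,-66])@[-.7,.7]>8]; print('near',fitc(n,33,np.array([480,-66])))
E
python3 go.py 499.5 129.5 125
```

```text
ring (array([499.09, 130.69]), 1001, np.float64(0.62)) (array([497.73, 131.49,  31.43]), 1001, 0.66)
125 (array([496.28, 130.71]), 259, np.float64(0.69))
130 (array([499.22, 130.63]), 215, np.float64(0.5))
135 (array([499.23, 130.61]), 222, np.float64(0.48))
140 (array([498.17, 130.38]), 260, np.float64(0.74))
near (array([499.22, 130.48]), 443, 0.49) z [124.01835397 144.04102725]
far (array([499.27, 130.66]), 514, 0.76)
lens 68 (array([499.69, 130.35]), 414, 0.48)
lens 73 (array([499.74, 130.35]), 323, 0.49)
lens 97 (array([499.66, 130.6 ]), 129, 0.76)
bench ring (array([480.03, -66.14]), 548, np.float64(0.61))
near (array([480.48, -66.4 ]), 269, 0.6)
t 5.4 p [500.8 129.1 127.5] F [ 0.1  0.5 -1.1] M [-0.03  0.05  0.01] w 0.759 z [ 7.2e-03  4.0e-04 -1.0e+00] xang 75.63 j [ 0.19  0.43  2.   -0.    0.7  -1.12]
slide [ 0.     -0.0013  0.0025]
```

play_rows(
  series=[
    {"grip": 0.5, "slide": [-0.0005, -0.0004, 0.004], "spin": 0},
    {"grip": 0.5, "slide": [-0.0005, -0.0004, 0.008], "spin": 0},
    {"grip": 0.5, "slide": [-0.0005, -0.0004, 0.012], "spin": 0},
    {"grip": 0.5, "slide": [-0.0005, -0.0004, 0.016], "spin": 0},
    {"grip": 0.5, "slide": [-0.0005, -0.0004, 0.018], "spin": 0},
  ],
)

```text
clock: 5.9
eef_pos: [500.1, 128.7, 108.9]
tool_rot: [[0.248, 0.969, 0.007], [0.969, -0.248, 0.0], [0.002, 0.006, -1.0]]
force: [-1.0, 0.3, -0.2]
gripper_width: 0.759
```

```bash
for i in 1 2 3; do python3 -c "
from h import *; grab_frame('side')"; python3 go.py 500.3 128.7 102; done
```

```text
t 5.95 p [500.  128.7 108.8] F [-1.6 -0.4 -1.3] M [0.04 0.03 0.02] w 0.757 z [ 6.3e-03  2.0e-04 -1.0e+00] xang 75.64 j [ 0.19  0.46  2.02 -0.    0.65 -1.12]
slide [0.0001 0.0002 0.0068]
t 6.0 p [500.1 128.7 109. ] F [ 0.4  0.9 -1.1] M [0.04 0.01 0.  ] w 0.757 z [ 6.4e-03  2.0e-04 -1.0e+00] xang 75.64 j [ 0.19  0.46  2.02 -0.    0.65 -1.12]
slide [0.     0.0001 0.007 ]
t 6.05 p [500.3 128.7 109.3] F [-0.2 -0.1 -0.5] M [ 0.01 -0.03  0.01] w 0.754 z [ 6.7e-03  3.0e-04 -1.0e+00] xang 75.63 j [ 0.19  0.46  2.02 -0.    0.65 -1.12]
slide [-0.      0.      0.0073]
```

play_rows(
  series=[
    {"grip": 0.5, "slide": [0, 0, 0.002], "spin": 0},
    {"grip": 0.5, "slide": [0, 0, 0.004], "spin": 0},
    {"grip": 0.5, "slide": [0, 0, 0.006], "spin": 0},
    {"grip": 0.5, "slide": [0, 0, 0.008], "spin": 0},
    {"grip": 0.5, "slide": [0, 0, 0.008], "spin": 0},
  ],
)

```text
clock: 6.55
eef_pos: [500.1, 128.7, 101.0]
tool_rot: [[0.248, 0.969, 0.006], [0.969, -0.248, 0.0], [0.002, 0.006, -1.0]]
force: [-0.3, -0.4, 0.2]
gripper_width: 0.759
```

```bash
python3 - <<'E'
from h import *
im,d=grab_frame('side'); u,v=257,290; save('a2.png',cv2.resize(im[v-65:v+65,u-65:u+65],(520,520),interpolation=cv2.INTER_CUBIC))
E
python3 go.py 500.3 128.7 98
```

```text
t 6.6 p [500.2 128.8 101.1] F [0.1 0.4 0.3] M [ 0.05 -0.02 -0.01] w 0.755 z [ 6.4e-03  2.0e-04 -1.0e+00] xang 75.64 j [ 0.19  0.47  2.02 -0.    0.64 -1.12]
slide [-0.      0.0001  0.0031]
```

View pics/a2.png

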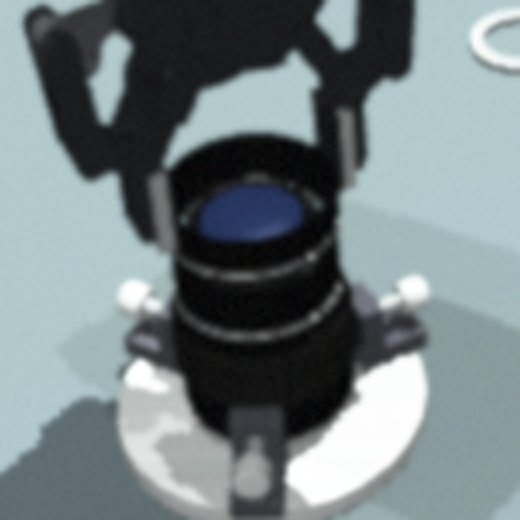

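The ring sits squarely round the neck with the glass visible inside it (crop 250,212). No force yet, foot about 9 mm above the seat. Pressing.

play_rows(
  series=[
    {"grip": 0.5, "slide": [0, 0, 0.001], "spin": 0},
    {"grip": 0.5, "slide": [0, 0, 0.002], "spin": 0},
    {"grip": 0.5, "slide": [0, 0, 0.003], "spin": 0},
    {"grip": 0.5, "slide": [0, 0, 0.004], "spin": 0},
    {"grip": 0.5, "slide": [0, 0, 0.004], "spin": 0},
  ],
)

```text
clock: 7.1
eef_pos: [500.5, 128.8, 97.4]
tool_rot: [[0.248, 0.969, 0.007], [0.969, -0.248, 0.0], [0.002, 0.007, -1.0]]
force: [-1.7, 0.9, 8.0]
gripper_width: 0.757
```

```bash
python3 go.py 500.3 128.7 92
```

```text
t 7.1 p [500.5 128.8  97.4] F [-1.7  0.9  8. ] M [ 0.16  0.33 -0.03] w 0.757 z [ 7.1e-03  5.0e-04 -1.0e+00] xang 75.63 j [ 0.19  0.48  2.03 -0.    0.63 -1.12]
slide [-0.0002 -0.0002  0.0054]
```

play_rows(
  series=[
    {"grip": 0.5, "slide": [0, 0, 0.001], "spin": 0},
    {"grip": 0.5, "slide": [0, 0, 0.002], "spin": 0},
    {"grip": 0.5, "slide": [0, 0, 0.003], "spin": 0},
    {"grip": 0.5, "slide": [0, 0, 0.004], "spin": 0},
    {"grip": 0.5, "slide": [0, 0, 0.004], "spin": 0},
  ],
)

```text
clock: 7.6
eef_pos: [500.4, 128.8, 93.2]
tool_rot: [[0.248, 0.969, 0.007], [0.969, -0.248, 0.0], [0.002, 0.006, -1.0]]
force: [-1.4, -0.2, -2.6]
gripper_width: 0.755
```

```bash
python3 go.py 500.3 128.7 92
```

```text
t 7.6 p [500.4 128.8  93.2] F [-1.4 -0.2 -2.6] M [ 0.1   0.05 -0.03] w 0.755 z [ 6.7e-03  4.0e-04 -1.0e+00] xang 75.63 j [ 0.19  0.49  2.03 -0.    0.62 -1.12]
slide [-0.0001 -0.0001  0.0012]
```

Snapped (now slightly pulled down). Press to the seat.

play_rows(
  series=[
    {"grip": 0.5, "slide": [0, 0, 0.0005], "spin": 0},
    {"grip": 0.5, "slide": [0, 0, 0.001], "spin": 0},
    {"grip": 0.5, "slide": [0, 0, 0.0015], "spin": 0},
    {"grip": 0.5, "slide": [0, 0, 0.002], "spin": 0},
    {"grip": 0.5, "slide": [0, 0, 0.002], "spin": 0},
  ],
)

```text
clock: 8.1
eef_pos: [500.6, 128.8, 92.0]
tool_rot: [[0.248, 0.969, 0.007], [0.969, -0.248, 0.0], [0.002, 0.007, -1.0]]
force: [-3.7, -1.0, 16.4]
gripper_width: 0.756
```

```bash
python3 go.py 500.3 128.7 91
```

```text
t 8.1 p [500.6 128.8  92. ] F [-3.7 -1.  16.4] M [-0.36  0.74  0.03] w 0.756 z [ 7.4e-03  4.0e-04 -1.0e+00] xang 75.64 j [ 0.19  0.49  2.03 -0.    0.61 -1.12]
slide [-0.0002 -0.0003  0.001 ]
```

play_rows(
  series=[
    {"grip": 0.5, "slide": [-0.0002, 0, 0.0006], "spin": 0},
    {"grip": 0.5, "slide": [-0.0002, 0, 0.0006], "spin": 0},
    {"grip": 0.5, "slide": [-0.0002, 0, 0.0006], "spin": 0},
    {"grip": 0.5, "slide": [-0.0002, 0, 0.0006], "spin": 0},
    {"grip": 0.5, "slide": [-0.0002, 0, 0.0006], "spin": 0},
  ],
)

```text
clock: 8.6
eef_pos: [500.9, 128.7, 92.0]
tool_rot: [[0.248, 0.969, 0.008], [0.969, -0.248, 0.001], [0.003, 0.008, -1.0]]
force: [-2.6, 0.7, 11.6]
gripper_width: 0.756
```

```bash
for i in 1 2 3 ; do python3 go.py 500.3 128.7 91|head -1; python3 -c "
from h import *
for _ in range(4): im,d=grab_frame('side')
u,v=257,290; save('a3.png',cv2.resize(im[v-65:v+65,u-65:u+65],(520,520),interpolation=cv2.INTER_CUBIC))"; done; python3 go.py 500.3 128.7 91|head -1
```

```text
t 8.6 p [500.9 128.7  92. ] F [-2.6  0.7 11.6] M [-0.19  0.52 -0.02] w 0.756 z [ 8.2e-03  6.0e-04 -1.0e+00] xang 75.64 j [ 0.19  0.49  2.03 -0.    0.61 -1.13]
t 8.8 p [500.9 128.7  92. ] F [-3.7  0.  11.9] M [-0.17  0.53 -0.05] w 0.755 z [ 8.2e-03  6.0e-04 -1.0e+00] xang 75.64 j [ 0.19  0.49  2.03 -0.    0.61 -1.13]
t 9.0 p [500.9 128.7  92. ] F [-1.8 -0.4 12.9] M [-0.22  0.49 -0.04] w 0.757 z [ 8.2e-03  6.0e-04 -1.0e+00] xang 75.64 j [ 0.19  0.49  2.03 -0.    0.61 -1.13]
t 9.2 p [500.9 128.7  92. ] F [-2.9 -0.1 12. ] M [-0.24  0.52 -0.01] w 0.753 z [ 8.2e-03  6.0e-04 -1.0e+00] xang 75.64 j [ 0.19  0.49  2.03 -0.    0.61 -1.13]
```

View pics/a3.png

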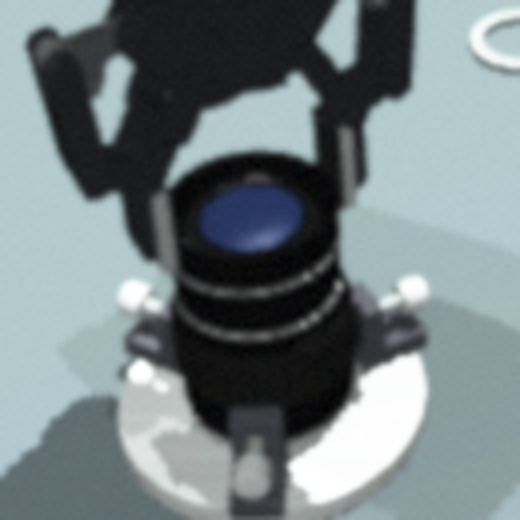

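Run:
```python
from h import *
im,d=grab_frame('side'); W=cloud('side',d)
r=[r for r in regions_of('side','front_ring')]
for q in r: print(round(q['p'],2),np.round(q['position']))
q=min(r,key=lambda q:np.hypot(q['position'][0]-255,q['position'][1]-285))
P=W[q['mask']]; a=np.degrees(np.arctan2(P[:,1]-130.4,P[:,0]-499.7)); rad=np.hypot(P[:,1]-130.4,P[:,0]-499.7)
for lo in range(-180,180,30):
    s=P[(a>=lo)&(a<lo+30)&(rad>27)&(rad<37)]
    if len(s)>15: print(lo,len(s),np.round(np.nanpercentile(s[:,2],[3,97]),1))
print(get_obs()['force'])
```

```text
0.76 [424. 261.]
0.73 [368. 195.]
0.66 [381. 328.]
0.65 [258. 291.]
0.61 [405. 295.]
-180 80 [ 90.6 109.9]
-150 30 [ 92.5 110.3]
-120 42 [ 92.6 110.4]
-90 67 [ 95.  109.9]
-60 70 [ 98.4 109.7]
-30 77 [ 97.  110.1]
0 66 [ 93.9 109.7]
90 92 [ 90.8 110.6]
120 125 [ 89.9 109.7]
150 121 [ 90. 110.]
[-3.18719802  0.57634729 12.59500188]
```

The top rim reads 110 mm in every direction seen, and the foot 90–91 mm where visible. The ring is flush, so I'm handing in.

```bash
python3 -c "
from cell import *; print(job_done()); o=get_obs(); print(o['clock'],o['force'],o['gripper_width'],o['eef_pos'])"
```

```text
the job is handed in; nothing more can be done
None
the job is handed in; nothing more can be done
```

The front ring is on the lens and fully home, and I handed the job in with the fingers still gripping it and pressing it down. No verdict came back.

- **Fitting:** I picked up the loose black ring at 40 N and lined it up over the neck using the side camera. It met the catches at about 8 N. The reading after that was −2.6 N, so it had snapped through and was being pulled down. I then pressed it onto the seat, with the force peaking at about 16 N.
- **Last checks:**
  - The press force held steady at 12–13 N.
  - The TCP stopped at 92.0 mm, which puts the ring's foot at about 90 mm, level with the seat.
  - The rim measured 109.7–110.6 mm in every direction the side camera could see; one sector of about 60° was not measured.
  - The tool was about 8 mrad off vertical, inside the 35 mrad limit.
- **Disagreements:**
  - The two cameras differed by 1–3 mm in absolute position. I relied on the side camera, where both ring and lens were visible.
  - The arm drifted about 1 mm while holding before the press.
- **Not checked:** I did not measure the lens cap, mount ring or screwdriver again at the end. I did not knowingly touch them.

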